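# Seat the burr carrier of the shop's coffee grinder

## Robot

A 6-joint arm with a two-finger parallel gripper is mounted at the origin on the work surface. World frame = base frame: x ahead of the robot, y to its left, z up, the work surface at z = 0. Lengths are in m, angles in rad, forces in N, time in s.
With the tool pointing down it reaches from about 0.3 to 0.875 m from the base axis. Payload 6.4 kg.
Tool frame: the origin (TCP) lies midway between the tips of the shut fingers; the grasp point (between the pads) lies 19 mm behind it (ctrl.pinch_z is the distance from the TCP to the grasp point, in m); z points along the fingers, y is the line along which they close (so a half turn about z gives the same grasp; the last joint's range is limited). The gripper opens to 85 mm and grips with 20 to 120 N. Pads are 22 mm wide; open, the fingers measure 114 mm over their backs; the gripper's body (76 mm by 85 mm) begins 54 mm behind the grasp point. The pads swing forward as they close: fully open they stand 13 mm farther back than shut.
Start: joints at [0.989, 0.181, 1.607, -0, 1.354, -0.206], TCP at [0.211, 0.535, 0.231] pointing down, gripper open.
Joint ranges: [-2.99, 2.99], [-0.89, 2.07], [0.3, 2.58], [-1.14, 4.28], [0, 2.63], [-3.12, 3.12]. Speed limits (rad/s): [2.57, 2.57, 3.01, 3.14, 3.14, 3.14].

## Interface

Orientations are given as a unit quaternion [w, x, y, z].
In Python, from bench import ctrl gives the robot as it stands.
- The arm moves only by the tool apply_moves, never from a script. Its argument "moves" is a list of rows, each an object with "jaw": the opening, from 0 (shut) to 1 (fully open); "offset": the shift along the tool's x, y, z in mm, a list of three; "rot": the turn, a rotation vector about the tool's x, y, z in degrees, a list of three. In form: [{"jaw": jaw, "offset": [dx, dy, dz], "rot": [ax, ay, az]}, ...]. A call has exactly 5 rows; each row shifts and turns the commanded pose from where the row before left it, along the tool's axes as they then stand; what a row does not reach is not made up. A row lasts 1/8 s, in which the tool goes at most 62.5 mm and 10.7 degrees, less where a joint would pass 70% of its speed; a pose out of reach is approached as far as the arm can. A call is refused whole if a number of a shift passes 62.5 or a number of a turn 10.7, either way. A call with a gripper value outside its range is refused whole. The fingers move at their own pace and stop on an object; the grip force is fixed at half the most. Time passes only in rows, so rows that do not move let the fingers close, or fill a call up. It gives the time, the measured TCP pose, the force, the opening and the grip force at its end, in the units of the state.
- ctrl.get_obs(): the state, without advancing time (a new reading comes with each control period).
- ctrl.camera(name): name is "scene" or "top" or "wrist"; returns (picture, depth): 480x640x3 uint8, red, green, blue; 480x640 float32, m along the optical axis (not along the pixel's ray), 0 where there is no reading.
- ctrl.camera_params(name): a dict with "K" (3x3 intrinsics, pixels), "cam_to_world" (4x4, takes a point from camera to world coordinates); the wrist camera has in their place "mount" (4x4, takes a point from camera to tool coordinates, whose origin is the TCP and whose axes are the flange's). Camera axes: x right, y down, z forward; pixel columns grow to the right and rows downward; lengths in m; the calibration is good to about 2 mm. A picture is of the moment at which its call begins: read the wrist's pose just before it. camera_params takes no time and is no camera call.
- ctrl.hand_in(): hands the job in; it is judged then, once.
Trained networks look in the newest picture that a camera, given by its name, has taken for a name from the list of things; names that differ only in an ending like _2 or _b are one class to them, and where a whole thing is asked for, a point or a joint stands for the part that bears it (a point fixed in the world has none). Each returns a list of dicts, best first, with "score" (0 to 1); they miss things now and then, are a little off and sometimes report something else, mostly with a low value. They report only what shows in the picture. A call takes as long as a camera call.
- ctrl.outline_of(camera, target): "region" (480x640 bool, what is visible of it) and "position" ([column, row] in pixels, amid what is visible of it).
The state is a dict: "time_s": time; "q": joint angles; "dq": joint speeds; "joint_efforts": joint torques, N m; "eef_pos": TCP position; "eef_rot": TCP orientation; "wrist_force": force on the tool from outside, world axes, zero at the start; "torque": the same for the moment, N m; "opening": opening from 0.0 (shut) to 1.0 (fully open); "grasp_force": force on a finger pad.
Only numpy, scipy, OpenCV 4.12 (cv2) and the standard library are available. Lean on these libraries where they do the work, as an engineer would, in place of code of your own. Each camera call takes 0.05 s, during which the arm holds its last target. There are 200 camera calls.

## Task

The coffee grinder has been brushed out and its upper burr carrier is sitting proud, propped up on the locating pin. Turn the carrier by pushing its finger wings with your fingertip, without pinching a wing, until its notch is over the pin, then press the carrier down fully home, without lifting or forcing it. Leave everything else on the counter where it is.

Things in the scene. Friction and masses are not known exactly. Their poses are not given: they have to be found in the camera images.
- carrier_mid (a point): Centre of the flat top face of the burr carrier, on the vertical axis it turns about. Seated, this face stands 216 mm above the table; at the start 224 mm. The flat face opposite the notch, 30 to 50 mm from the centre, is free for pressing.
- notch (a point): The 13 mm wide notch cut 10 mm deep in the carrier's rim, with a red line pointing to it: this point lies in the middle of the notch, level with the carrier's top face, 51 mm from the centre.
- pin_tip (a point): Domed top of the fixed brass locating pin, 7 mm in diameter, standing 8 mm above the grinder's dark collar, 51 mm from the carrier's axis. A red ear on the collar, reaching 72 mm from the axis, marks its place while the carrier covers it. Seated, the pin stands in the notch, its tip 2 mm above the carrier's top face.
- wing_a (a point): Middle of one orange finger wing: an upright radial rib on the carrier's top, 24 mm long (about 25 to 49 mm from the centre), 10 mm thick, 18 mm high above the top face; this point lies 37 mm from the centre, 9 mm above the top face, a quarter turn anticlockwise (from above) from the notch. Its two side faces belong to the halves carrier_c13 and carrier_c14.
- wing_b (a point): The other orange finger wing, the same, a quarter turn clockwise from the notch, opposite wing_a (halves carrier_c16 and carrier_c17).
- carrier_height (a joint): Height of the carrier above its seat in m: 0 fully home, 0.008 riding on top of the pin; it grows if the carrier is lifted out.
- grinder: Fixed black coffee grinder, 205 x 145 mm, 200 mm high to the flat head, without its hopper; the carrier sits on the dark round collar on top. Origin on the table under the carrier's axis, x axis to its back (chute and controls at -x), z up.
- carrier: The burr carrier: pale aluminium disc 112 mm across, 6 mm thick, with a 38 mm feed hole; origin on its axis at the disc's underside, x axis towards the notch. It turns either way without end, stays where left; about 2 to 3 N at a wing turns it. Its rubber seal holds it at any height: 4 to 8 N presses it down once the notch is over the pin, which otherwise blocks it.
- grounds_cup: Loose steel cup, 62 mm wide, 75 mm high, standing under the chute on the grinder's foot; origin at the middle of its underside. Leave alone.
- hopper: Loose smoky brown bean hopper, 132 mm across, 114 mm high, standing beside the grinder; origin at the middle of its underside. Leave alone.
- brush: Loose cleaning brush, 140 mm long, lying beside the grinder; origin near its ferrule, on the counter. Leave alone.
- honey_jar: Loose honey jar in a rattan basket, 94 mm wide, 150 mm high; origin at the middle of its underside. Leave alone.
- clay_jar_a: Loose brown clay jar, 84 mm wide, 100 mm high; origin at the middle of its underside. Leave alone.
- clay_jar_b: Loose brown clay jar, 84 mm wide, 85 mm high; origin at the middle of its underside. Leave alone.
- bangles: Loose stack of brass bangles, 68 mm across, 27 mm high; origin at the middle of its underside. Leave alone.
- tea_tin: Loose green tea tin, 74 mm across, 101 mm high; origin at the middle of its underside. Leave alone.

How it is judged:
By the outcome, as a careful person would: the job done as asked, in the order asked, and still so for the second after the job is handed in, with the robot touching nothing.
It also fails if it takes over 54 s, if anything falls off the work surface, if the arm or the gripper's body presses on something with over 40 N, if the wrist force passes 120 N, or if a joint passes its speed limit or range.

## Working session

There is one attempt and no reset: what is moved stays moved. The work goes in short steps, Python scripts to look and compute and a tool call to move; the robot and the scene stay as the last step left them, time stands still between calls to the robot, and variables do not carry over. Pictures are saved under pics/ and viewed, at most 10 in all, crops included, and the job is handed in when it is done.

Besides the shell and the picture viewer there is one more tool, called after "Emit:" as name([rows], argument=value, ...), one row to a line, values as JSON. apply_moves: Moves the arm, as the interface text tells. Its arguments: {"type":"object","properties":{"moves":{"type":"array"}},"required":["moves"]}

```bash
mkdir -p pics
cat > h.py <<'E'
import numpy as np, cv2
from bench import ctrl
def w(cam,px,depth=None,z=None):
    p=ctrl.camera_params(cam);K=np.array(p["K"]);T=np.array(p["cam_to_world"])
    r=np.linalg.inv(K)@np.array([px[0],px[1],1.])
    if z is None: return T[:3,:3]@(r*depth)+T[:3,3]
    d=T[:3,:3]@r; return T[:3,3]+d*(z-T[2,3])/d[2]
def proj(cam,P):
    p=ctrl.camera_params(cam);K=np.array(p["K"]);T=np.linalg.inv(np.array(p["cam_to_world"]))
    c=T[:3,:3]@np.array(P)+T[:3,3]; u=K@c; return u[:2]/u[2]
E
python3 - <<'E'
from h import *
for c in ("top","scene"):
    im,d=ctrl.camera(c); cv2.imwrite(f"pics/{c}0.png",im[:,:,::-1]); np.save(f"pics/{c}d.npy",d)
    for t in ("carrier_mid","notch","pin_tip","wing_a","carrier","grinder","hopper"):
        for o in ctrl.outline_of(c,t)[:3]:
            u=o["position"]; dd=d[int(u[1]),int(u[0])]
            print(c,t,round(o["score"],2),np.round(u),o["region"].sum(),np.round(w(c,u,dd),3))
o=ctrl.get_obs();print(o["time_s"],o["eef_pos"],o["eef_rot"])
E
```

```text
top carrier_mid 0.64 [308. 238.] 1147 [0.544 0.029 0.2  ]
top notch 0.58 [308. 240.] 1281 [0.538 0.028 0.226]
top notch 0.41 [471. 245.] 987 [ 0.529 -0.436  0.147]
top notch 0.18 [437. 186.] 639 [ 0.704 -0.351  0.102]
top wing_a 0.62 [307. 228.] 1220 [0.571 0.031 0.223]
top carrier 0.65 [316. 225.] 1109 [0.58  0.005 0.225]
top carrier 0.21 [469. 209.] 588 [ 0.639 -0.452  0.084]
top grinder 0.64 [314. 242.] 3660 [0.532 0.012 0.228]
scene carrier_mid 0.94 [329. 215.] 894 [0.529 0.054 0.202]
scene notch 0.71 [326. 218.] 999 [0.55  0.023 0.216]
scene wing_a 0.75 [326. 218.] 1001 [0.57  0.    0.234]
scene wing_a 0.67 [185. 407.] 1595 [ 0.661 -0.476  0.069]
scene carrier 0.92 [326. 217.] 947 [0.533 0.042 0.202]
scene grinder 0.69 [317. 250.] 7995 [ 0.587 -0.045  0.174]
scene hopper 0.92 [366. 234.] 529 [0.567 0.162 0.115]
0.8 [0.21103325 0.53487315 0.23129806] [ 1.23119656e-05  1.86808345e-01  9.82396377e-01 -9.67182080e-06]
```

Run:
```python
import cv2,numpy as np
a=cv2.imread("pics/top0.png")[185:285,240:380];b=cv2.imread("pics/scene0.png")[170:310,230:430]
a=cv2.resize(a,(784,560),interpolation=cv2.INTER_CUBIC);cv2.imwrite("pics/tc.png",a)
cv2.imwrite("pics/sc.png",cv2.resize(b,(800,560),interpolation=cv2.INTER_CUBIC))
```

```text
(no output)
```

View pics/tc.png

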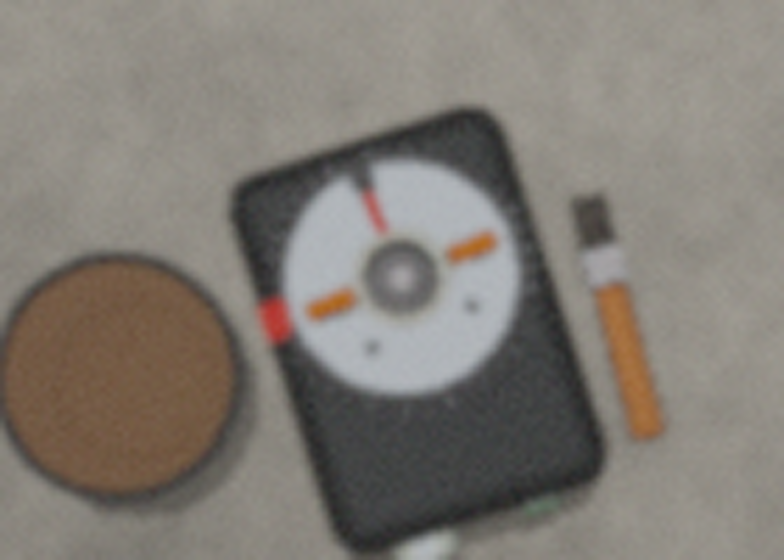

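View pics/sc.png

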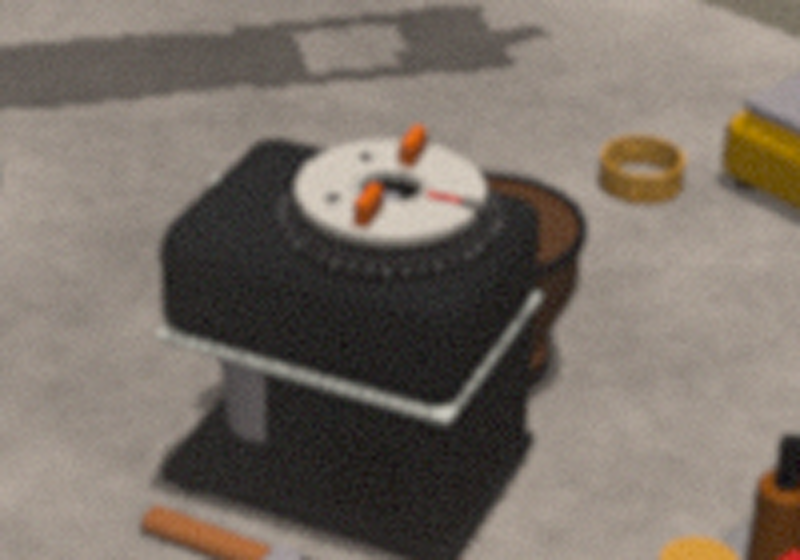

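View pics/scene0.png

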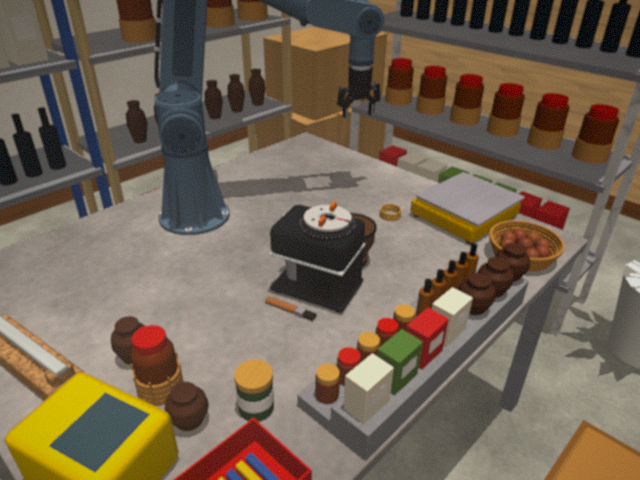

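The top view shows the carrier centred near (311.6, 234.5). The notch points up and left at about (304.6, 217), and the red ear is at about (289, 242). The wings are at about (299, 239) and (324, 229). So the notch needs roughly a quarter turn anticlockwise. Next I'll refine these numbers by colour.

```bash
cat >> h.py <<'E'
def blobs(im,cam,toW):
    hsv=cv2.cvtColor(im,cv2.COLOR_RGB2HSV); out={}
    for n,lo,hi in (("orange",(6,150,100),(17,255,255)),("red",(172,120,90),(179,255,255)),("red0",(0,120,90),(5,255,255))):
        m=cv2.inRange(hsv,lo,hi); k,l,s,c=cv2.connectedComponentsWithStats(m)
        for i in range(1,k):
            if s[i,4]>=6: out.setdefault(n,[]).append((c[i].round(1),s[i,4]))
    return out
E
cat > m.py <<'E'
from h import *
im=cv2.imread("pics/top0.png")[:,:,::-1].copy()
sub=im[185:285,240:380].copy()
for n,L in blobs(sub,0,0).items():
    for c,a in L:
        p=c+[240,185]; print(n,p,a,[np.round(w("top",p,z=z)[:2],4) for z in (.21,.224,.242)])
hsv=cv2.cvtColor(sub,cv2.COLOR_RGB2HSV)
m=((hsv[:,:,1]<60)&(hsv[:,:,2]>150)).astype(np.uint8)
cs=max(cv2.findContours(m,0,1)[0],key=cv2.contourArea);h=cv2.convexHull(cs)
e=cv2.fitEllipse(h);p=np.array(e[0])+[240,185];print(e,p,w("top",p,z=.224))
E
python3 m.py; python3 -c "
from bench import ctrl
print(ctrl.camera_params('wrist'))"
```

```text
orange [324.  228.8] 12 [array([ 0.5701, -0.016 ]), array([ 0.5691, -0.0158]), array([ 0.5679, -0.0155])]
orange [298.7 239. ] 11 [array([0.5419, 0.0535]), array([0.5412, 0.053 ]), array([0.5403, 0.0524])]
orange [352. 249.] 73 [array([ 0.5147, -0.0929]), array([ 0.5143, -0.0919]), array([ 0.5138, -0.0907])]
red0 [288.8 241.8] 29 [array([0.5341, 0.0806]), array([0.5335, 0.0799]), array([0.5327, 0.079 ])]
((92.52277374267578, -2.5629806518554688), (75.86908721923828, 107.05126953125), 129.43605041503906) [332.52277374 182.43701935] [ 0.69622499 -0.0388664   0.224     ]
{'K': array([[414.20542895,   0.        , 316.49829397],
       [  0.        , 414.20542895, 240.48446647],
       [  0.        ,   0.        ,   1.        ]]), 'mount': array([[-1.02947735e-03, -9.52295079e-01, -3.05177035e-01,
         7.70760641e-02],
       [ 9.99999332e-01, -1.14074798e-03,  1.86291979e-04,
         1.36098887e-04],
       [-5.25535023e-04, -3.05176640e-01,  9.52295617e-01,
        -1.42405409e-01],
       [ 0.00000000e+00,  0.00000000e+00,  0.00000000e+00,
         1.00000000e+00]])}
```

Emit:
apply_moves([
  {"jaw": 0, "offset": [0, 0, -35], "rot": [0, 0, 0]},
  {"jaw": 0, "offset": [0, 0, -35], "rot": [0, 0, 0]},
  {"jaw": 0, "offset": [-42, -30, 0], "rot": [0, 0, 0]},
  {"jaw": 0, "offset": [-42, -30, 0], "rot": [0, 0, 0]},
  {"jaw": 0, "offset": [-42, -30, 0], "rot": [0, 0, 0]},
])

```text
time_s: 1.42
eef_pos: [0.2957, 0.4037, 0.3015]
eef_rot: [0.0, 0.186, 0.982, 0.0]
wrist_force: [0.9, 0.0, -0.0]
opening: -0.001
grasp_force: 0.0
```

Emit:
apply_moves([
  {"jaw": 0, "offset": [-42, -30, 0], "rot": [0, 0, 0]},
  {"jaw": 0, "offset": [-42, -30, 0], "rot": [0, 0, 0]},
  {"jaw": 0, "offset": [-42, -30, 0], "rot": [0, 0, 0]},
  {"jaw": 0, "offset": [-42, -30, 0], "rot": [0, 0, 0]},
  {"jaw": 0, "offset": [-42, -30, 0], "rot": [0, 0, 0]},
])

```text
time_s: 2.05
eef_pos: [0.4362, 0.1868, 0.3016]
eef_rot: [0.0, 0.187, 0.982, 0.0]
wrist_force: [1.2, 0.2, -0.1]
opening: -0.005
grasp_force: 0.0
```

Emit:
apply_moves([
  {"jaw": 0, "offset": [-42, -30, 0], "rot": [0, 0, 0]},
  {"jaw": 0, "offset": [-42, -30, 0], "rot": [0, 0, 0]},
  {"jaw": 0, "offset": [-42, -30, 0], "rot": [0, 0, 0]},
  {"jaw": 0, "offset": [-42, -30, 0], "rot": [0, 0, 0]},
  {"jaw": 0, "offset": [0, 0, 0], "rot": [0, 0, 10]},
])

```text
time_s: 2.68
eef_pos: [0.5491, 0.0117, 0.3009]
eef_rot: [0.0, 0.275, 0.961, -0.0]
wrist_force: [-0.3, 0.2, 0.4]
opening: -0.0
grasp_force: 0.0
```

Emit:
apply_moves([
  {"jaw": 0, "offset": [0, 0, 0], "rot": [0, 0, 10]},
  {"jaw": 0, "offset": [0, 0, 0], "rot": [0, 0, 10]},
  {"jaw": 0, "offset": [0, 0, 0], "rot": [0, 0, 10]},
  {"jaw": 0, "offset": [0, 0, 0], "rot": [0, 0, 10]},
  {"jaw": 0, "offset": [0, 0, 0], "rot": [0, 0, 10]},
])

```text
time_s: 3.3
eef_pos: [0.5477, 0.015, 0.3013]
eef_rot: [0.0, 0.655, 0.755, 0.0]
wrist_force: [-0.6, 0.4, -0.5]
opening: 0.001
grasp_force: 0.0
```

Emit:
apply_moves([
  {"jaw": 0, "offset": [0, 0, 0], "rot": [0, 0, 10]},
  {"jaw": 0, "offset": [0, 0, 0], "rot": [0, 0, 10]},
  {"jaw": 0, "offset": [0, 0, 0], "rot": [0, 0, 10]},
  {"jaw": 0, "offset": [0, 0, 0], "rot": [0, 0, 10]},
  {"jaw": 0, "offset": [0, 0, 0], "rot": [0, 0, 10]},
])

```text
time_s: 3.92
eef_pos: [0.5477, 0.015, 0.3013]
eef_rot: [0.0, 0.913, 0.408, 0.0]
wrist_force: [0.4, -0.3, 0.7]
opening: 0.002
grasp_force: 0.0
```

Emit:
apply_moves([
  {"jaw": 0, "offset": [0, 0, 0], "rot": [0, 0, 10]},
  {"jaw": 0, "offset": [0, 0, 0], "rot": [0, 0, 10]},
  {"jaw": 0, "offset": [0, 0, 0], "rot": [0, 0, 7.5]},
  {"jaw": 0, "offset": [0, 0, 0], "rot": [0, 0, 0]},
  {"jaw": 0, "offset": [0, 0, 0], "rot": [0, 0, 0]},
])

```text
time_s: 4.55
eef_pos: [0.5477, 0.015, 0.3013]
eef_rot: [-0.0, 0.983, 0.183, 0.0]
wrist_force: [-1.1, 0.5, 0.2]
opening: 0.004
grasp_force: 0.0
```

```bash
cat >> h.py <<'E'
from scipy.spatial.transform import Rotation as R
def wcam(o):
    p=ctrl.camera_params("wrist"); M=np.array(p["mount"]); q=o["eef_rot"]
    T=np.eye(4);T[:3,:3]=R.from_quat([q[1],q[2],q[3],q[0]]).as_matrix();T[:3,3]=o["eef_pos"]
    return np.array(p["K"]),T@M
def wz(K,T,px,z):
    d=T[:3,:3]@(np.linalg.inv(K)@np.array([px[0],px[1],1.])); return T[:3,3]+d*(z-T[2,3])/d[2]
def look(name):
    o=ctrl.get_obs(); im,d=ctrl.camera("wrist"); cv2.imwrite(f"pics/{name}.png",im[:,:,::-1]); K,T=wcam(o)
    for n,L in blobs(im,0,0).items():
        for c,a in L:
            if a>60: print(n,c,a,[np.round(1e3*wz(K,T,c,z)[:2],1) for z in (.210,.224,.242)])
    print(o["time_s"],o["eef_pos"].round(4)); return o,im,d,K,T
E
python3 -c "
from h import *
look('w0')"
```

```text
orange [381.  243.5] 1104 [array([563.9, -20.3]), array([567.3, -16.5]), array([571.7, -11.6])]
red0 [311. 179.] 352 [array([584.8,  32.2]), array([587. ,  32.8]), array([589.8,  33.6])]
red0 [198.7 225.3] 606 [array([535.8,  83.9]), array([540.9,  81.4]), array([547.5,  78.3])]
4.55 [0.5477 0.015  0.3013]
```

View pics/w0.png

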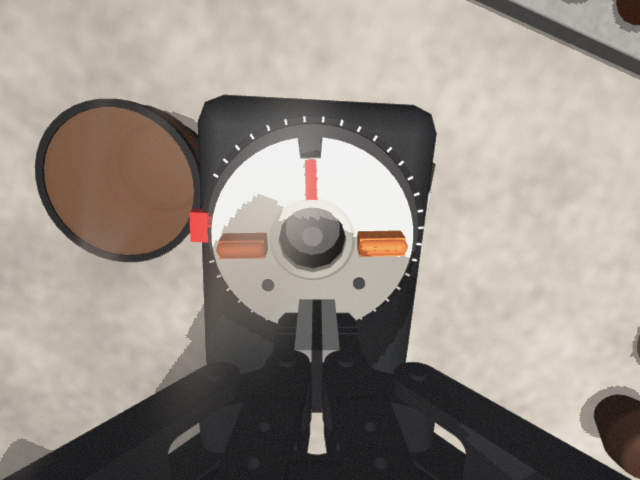

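The wrist view shows the notch at (311, 145), the red line at (311, 179), the ear at (199, 225), the wings at (243, 245) and (381, 243), and the hub ring centred near (312, 238). Both fingertips are clear of the carrier.

Run:
```python
from h import *
o=ctrl.get_obs();K,T=wcam(o)
im=cv2.imread("pics/w0.png");hsv=cv2.cvtColor(im,cv2.COLOR_BGR2HSV)
for n,p,z in (("hub",(312,238),.224),("notch",(311,147),.224),("diskL",(212,230),.224),("diskR",(413,230),.224),("wa",(242,241),.242),("wb",(382,240),.242),("earin",(209,225),.208),("earout",(190,226),.208)):
    print(n,(1e3*wz(K,T,p,z)).round(1))
m=cv2.inRange(hsv,(3,120,60),(17,255,255));m[:200]=0;m[300:]=0
k,l,s,c=cv2.connectedComponentsWithStats(m)
for i in range(1,k):
    if s[i,4]>200: print(s[i],c[i])
```

```text
hub [556.5  20.6 224. ]
notch [602.6  38.7 224. ]
diskL [541.   73.8 224. ]
diskR [580.8 -29.8 224. ]
wa [547.5  55.2 242. ]
wb [573.6 -11.4 242. ]
earin [537.4  78.6 208. ]
earout [532.8  88.9 208. ]
[ 358  231   49   26 1152] [381.26736111 243.57552083]
[217 241  33  17 295] [228.93220339 249.19661017]
```

Emit:
apply_moves([
  {"jaw": 0, "offset": [-18, 36, 0], "rot": [0, 0, 0]},
  {"jaw": 0, "offset": [0, 0, 20], "rot": [0, 0, 0]},
  {"jaw": 0, "offset": [0, 0, 20], "rot": [0, 0, 0]},
  {"jaw": 0, "offset": [0, 0, 20], "rot": [0, 0, 0]},
  {"jaw": 0, "offset": [0, 0, 10], "rot": [0, 0, 0]},
])

```text
time_s: 5.22
eef_pos: [0.5433, -0.0249, 0.2301]
eef_rot: [-0.0, 0.983, 0.182, -0.001]
wrist_force: [0.1, -0.1, 0.4]
opening: -0.003
grasp_force: 0.0
```

Emit:
apply_moves([
  {"jaw": 0, "offset": [0, 0, 0], "rot": [0, 0, 0]},
  {"jaw": 0, "offset": [2, 0, 0], "rot": [0, 0, 0]},
  {"jaw": 0, "offset": [2, 0, 0], "rot": [0, 0, 0]},
  {"jaw": 0, "offset": [2, 0, 0], "rot": [0, 0, 0]},
  {"jaw": 0, "offset": [1, 0, 0], "rot": [0, 0, 0]},
])

```text
time_s: 5.85
eef_pos: [0.5506, -0.0224, 0.2315]
eef_rot: [0.0, 0.983, 0.182, 0.0]
wrist_force: [-0.8, 0.3, 0.1]
opening: -0.0
grasp_force: 0.0
```

```bash
python3 -c "
from h import *
look('w1')"
```

```text
orange [326.6 276.9] 1302 [array([561.8, -23.3]), array([567.1, -20.8]), array([574. , -17.7])]
orange [126.2 280.7] 979 [array([529.5,  56.3]), array([537.6,  52. ]), array([548. ,  46.4])]
red0 [207.8 180.7] 950 [array([583.4,  35.8]), array([586.9,  33.2]), array([591.4,  29.9])]
red0 [ 61.4 244.8] 869 [array([535.8,  85.2]), array([543.4,  78.4]), array([553.1,  69.6])]
5.85 [ 0.5506 -0.0224  0.2315]
```

View pics/w1.png

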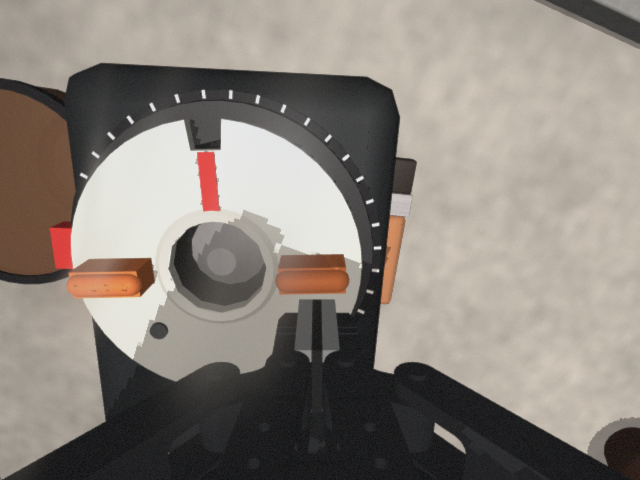

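The fingertip is right behind the middle of wing_b, which is at (313, 275); the tip's edge is at row 300. The notch at (205, 133) is unchanged. I'll start the arc push.

Emit:
apply_moves([
  {"jaw": 0, "offset": [2, 0, 0], "rot": [0, 0, 0]},
  {"jaw": 0, "offset": [2, 0, 0], "rot": [0, 0, 0]},
  {"jaw": 0, "offset": [2.6, 1.0, 0], "rot": [0, 0, -4]},
  {"jaw": 0, "offset": [2.6, 1.0, 0], "rot": [0, 0, -4]},
  {"jaw": 0, "offset": [2.6, 1.0, 0], "rot": [0, 0, -4]},
])

```text
time_s: 6.52
eef_pos: [0.562, -0.0206, 0.2312]
eef_rot: [-0.0, 0.959, 0.285, -0.001]
wrist_force: [-2.6, -0.3, 1.4]
opening: -0.001
grasp_force: 1.1
```

Emit:
apply_moves([
  {"jaw": 0, "offset": [2.6, 1.0, 0], "rot": [0, 0, -4]},
  {"jaw": 0, "offset": [2.6, 1.0, 0], "rot": [0, 0, -4]},
  {"jaw": 0, "offset": [2.6, 1.0, 0], "rot": [0, 0, -4]},
  {"jaw": 0, "offset": [2.6, 1.0, 0], "rot": [0, 0, -4]},
  {"jaw": 0, "offset": [2.6, 1.0, 0], "rot": [0, 0, -4]},
])

```text
time_s: 7.15
eef_pos: [0.5752, -0.016, 0.2312]
eef_rot: [-0.0, 0.895, 0.447, -0.001]
wrist_force: [-2.1, -1.3, 0.5]
opening: 0.003
grasp_force: 0.9
```

```bash
python3 -c "
from h import *
o,*_=look('w2'); print(o['wrist_force'],o['eef_rot'])"
```

```text
orange [126.7 283.2] 1044 [array([515.,  38.]), array([524.3,  38.7]), array([536.2,  39.6])]
orange [322.4 286.3] 1671 [array([581.2, -13.6]), array([584.8,  -8.5]), array([589.4,  -1.9])]
red0 [637.9  70.4] 92 [array([725. , -14.1]), array([716.2,  -8.9]), array([705. ,  -2.3])]
red0 [ 81.4 169. ] 1434 [array([535.5,  83.5]), array([543. ,  80.3]), array([552.7,  76.2])]
red0 [211.8 187.2] 936 [array([571.7,  47.3]), array([576.1,  47.2]), array([581.7,  47.1])]
7.15 [ 0.5752 -0.016   0.2312]
[-2.10836147 -1.34825476  0.54148903] [-8.33015532e-05  8.94575313e-01  4.46916811e-01 -6.05242824e-04]
```

View pics/w2.png

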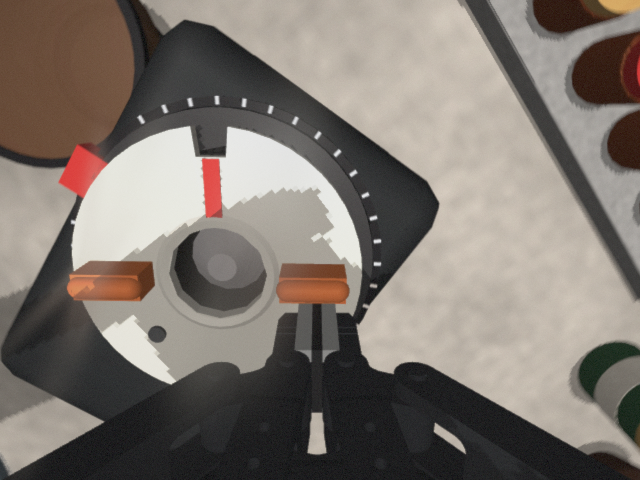

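The carrier is turning cleanly: the notch is at (210, 140), the fingertip is flat on wing_b at (313, 290), and the force is about 2.5 N. I'll keep pushing.

Emit:
apply_moves([
  {"jaw": 0, "offset": [2.6, 1.0, 0], "rot": [0, 0, -4]},
  {"jaw": 0, "offset": [2.6, 1.0, 0], "rot": [0, 0, -4]},
  {"jaw": 0, "offset": [2.6, 1.0, 0], "rot": [0, 0, -4]},
  {"jaw": 0, "offset": [2.6, 1.0, 0], "rot": [0, 0, -4]},
  {"jaw": 0, "offset": [2.6, 1.0, 0], "rot": [0, 0, -4]},
])

```text
time_s: 7.82
eef_pos: [0.586, -0.0073, 0.2312]
eef_rot: [0.0, 0.804, 0.595, -0.0]
wrist_force: [-0.8, -2.0, -0.0]
opening: 0.001
grasp_force: 1.0
```

Emit:
apply_moves([
  {"jaw": 0, "offset": [2.6, 1.0, 0], "rot": [0, 0, -4]},
  {"jaw": 0, "offset": [2.6, 1.0, 0], "rot": [0, 0, -4]},
  {"jaw": 0, "offset": [2.6, 1.0, 0], "rot": [0, 0, -4]},
  {"jaw": 0, "offset": [2.6, 1.0, 0], "rot": [0, 0, -4]},
  {"jaw": 0, "offset": [2.6, 1.0, 0], "rot": [0, 0, -4]},
])

```text
time_s: 8.45
eef_pos: [0.5933, 0.0046, 0.2313]
eef_rot: [0.001, 0.688, 0.725, -0.0]
wrist_force: [1.6, -2.2, -0.8]
opening: 0.002
grasp_force: 1.0
```

Emit:
apply_moves([
  {"jaw": 0, "offset": [2.6, 1.0, 0], "rot": [0, 0, -4]},
  {"jaw": 0, "offset": [2.6, 1.0, 0], "rot": [0, 0, -4]},
  {"jaw": 0, "offset": [1.3, 0.5, 0], "rot": [0, 0, -2]},
  {"jaw": 0, "offset": [0, 0, 0], "rot": [0, 0, 0]},
  {"jaw": 0, "offset": [0, 0, 0], "rot": [0, 0, 0]},
])

```text
time_s: 9.07
eef_pos: [0.595, 0.0117, 0.2314]
eef_rot: [0.0, 0.623, 0.782, 0.0]
wrist_force: [2.3, -2.1, 0.6]
opening: 0.001
grasp_force: 1.0
```

```bash
python3 -c "
from h import *
o,*_=look('w3'); print(o['wrist_force'],o['eef_rot'])"
```

```text
orange [134.  277.5] 1282 [array([517.9,   2.9]), array([523.1,  10.2]), array([529.7,  19.5])]
orange [323.  285.3] 1836 [array([597.5,  17.3]), array([595.9,  23.3]), array([593.8,  31. ])]
orange [579.1 286.3] 192 [array([705.2,  41.3]), array([694.4,  45.3]), array([680.4,  50.4])]
orange [549.8 354.3] 182 [array([706. ,   6.9]), array([695.1,  13.8]), array([681.1,  22.7])]
orange [534.3 411.1] 101 [array([711., -24.]), array([699.7, -14.5]), array([685.1,  -2.2])]
red0 [200.2  96.5] 2090 [array([535.3,  81.9]), array([539. ,  82.3]), array([543.8,  83. ])]
red0 [216.2 184.2] 928 [array([546.1,  50.5]), array([548.9,  53.7]), array([552.4,  57.7])]
red0 [628.2 394.5] 1331 [array([750.6,  -5.3]), array([735.9,   2.6]), array([717. ,  12.8])]
red0 [562.2 374.8] 2803 [array([715.9,  -2. ]), array([704.1,   5.6]), array([689. ,  15.5])]
9.075 [0.595  0.0117 0.2314]
[ 2.30842443 -2.14205281  0.58956837] [2.53752428e-04 6.23188230e-01 7.82071835e-01 1.01299634e-04]
```

View pics/w3.png

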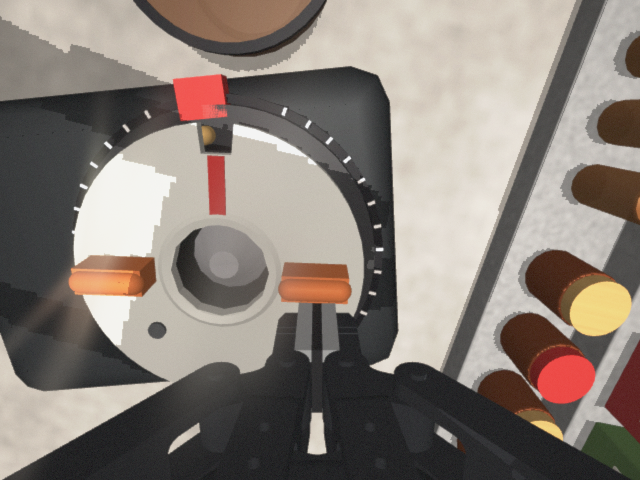

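The pin is visible in the notch at about (208, 134), while the notch centre is at about column 215. Allowing for parallax, about 5° remains, which agrees with the ear.

Emit:
apply_moves([
  {"jaw": 0, "offset": [1.3, 0.5, 0], "rot": [0, 0, -2]},
  {"jaw": 0, "offset": [1.3, 0.5, 0], "rot": [0, 0, -2]},
  {"jaw": 0, "offset": [0.7, 0.3, 0], "rot": [0, 0, -1]},
  {"jaw": 0, "offset": [0, 0, 0], "rot": [0, 0, 0]},
  {"jaw": 0, "offset": [0, 0, 0], "rot": [0, 0, 0]},
])

```text
time_s: 9.75
eef_pos: [0.5951, 0.0155, 0.2313]
eef_rot: [-0.0, 0.588, 0.809, -0.0]
wrist_force: [2.0, -0.9, 0.9]
opening: 0.001
grasp_force: 0.7
```

Run:
```python
from h import *
o,im,d,K,T=look('w4')
cv2.imwrite("pics/w4c.png",cv2.resize(im[60:260,130:390,::-1],(780,600),interpolation=cv2.INTER_CUBIC))
print((np.linalg.inv(T)[:3,:3]@[0,0,-1]))
Ti=np.linalg.inv(T)
def pr(P): c=Ti[:3,:3]@np.array(P)+Ti[:3,3]; u=K@c; return (u/u[2])[:2].round(1)
C=np.array([.556,.020])
for a in (105,108,111):
    e=np.array([np.cos(np.radians(a)),np.sin(np.radians(a))]); print(a,"notch224",pr([*(C+.051*e),.224]),"pin218",pr([*(C+.051*e),.218]),"ear",pr([*(C+.066*e),.21]))
```

```text
orange [634.3 243.2] 303 [array([714.3,  79.2]), array([702.1,  80.1]), array([686.5,  81.2])]
orange [134.3 278.9] 1353 [array([519.3,  -0.7]), array([523.8,   7. ]), array([529.6,  17. ])]
orange [323.5 285.3] 1895 [array([597.2,  21.4]), array([595. ,  27.2]), array([592.3,  34.7])]
orange [566.  311.1] 183 [array([702.3,  42.4]), array([691.2,  46.4]), array([676.9,  51.6])]
orange [532.6 374.7] 166 [array([703.4,   8.4]), array([692.1,  15.3]), array([677.7,  24.2])]
red0 [217.   97.1] 2128 [array([535.5,  81.8]), array([538.6,  82.4]), array([542.6,  83.3])]
red0 [216.6 185.2] 933 [array([543.2,  49.4]), array([545.7,  52.9]), array([548.8,  57.3])]
red0 [613.6 415. ] 2626 [array([ 7.507e+02, -1.000e-01]), array([735.5,   7.5]), array([715.8,  17.4])]
red0 [541.9 396.6] 2678 [array([713.1,  -1.2]), array([701. ,   6.5]), array([685.5,  16.5])]
9.75 [0.5951 0.0155 0.2313]
[-3.70408437e-04 -3.04410104e-01  9.52540997e-01]
105 notch224 [219.8 138.7] pin218 [223.4 137.5] ear [227.3  94.8]
108 notch224 [212.2 138.5] pin218 [216.1 137.3] ear [218.   94.5]
111 notch224 [204.6 138.7] pin218 [208.8 137.5] ear [208.8  94.8]
```

View pics/w4c.png

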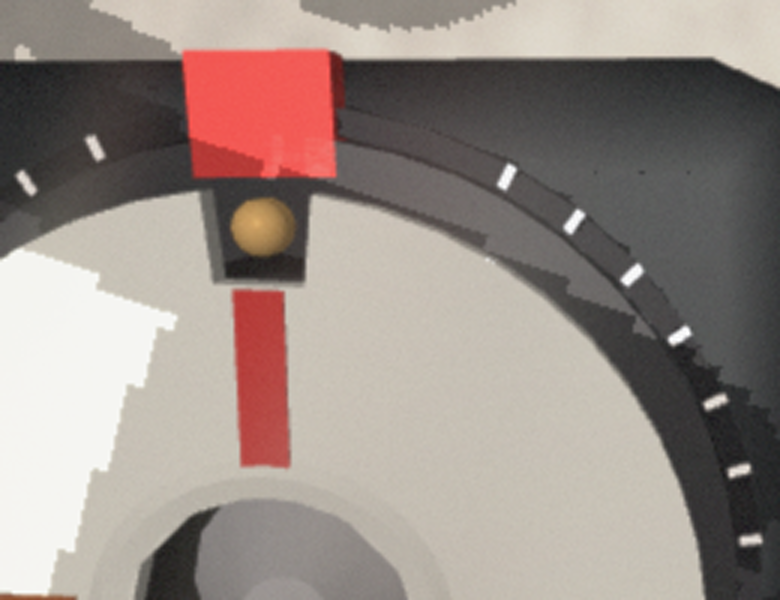

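The pin is at crop (262, 226) and the notch centre at about (258, 226). After parallax that leaves just over 1°, so I'll nudge it, back off and go to the pressing spot opposite the notch.

Emit:
apply_moves([
  {"jaw": 0, "offset": [0.9, 0.3, 0], "rot": [0, 0, -1.3]},
  {"jaw": 0, "offset": [0, 0, 0], "rot": [0, 0, 0]},
  {"jaw": 0, "offset": [-5, 0, 0], "rot": [0, 0, 0]},
  {"jaw": 0, "offset": [-10, 0, 0], "rot": [0, 0, 0]},
  {"jaw": 0, "offset": [-10, 0, 0], "rot": [0, 0, 0]},
])

```text
time_s: 10.42
eef_pos: [0.6036, -0.008, 0.2311]
eef_rot: [-0.0, 0.579, 0.815, -0.0]
wrist_force: [-0.8, -0.8, 0.1]
opening: 0.0
grasp_force: 0.0
```

Emit:
apply_moves([
  {"jaw": 0, "offset": [0, -12, 0], "rot": [0, 0, 0]},
  {"jaw": 0, "offset": [0, -12, 0], "rot": [0, 0, 0]},
  {"jaw": 0, "offset": [0, -13, 0], "rot": [0, 0, 0]},
  {"jaw": 0, "offset": [0, 0, 3], "rot": [0, 0, 0]},
  {"jaw": 0, "offset": [0, 0, 0], "rot": [0, 0, 0]},
])

```text
time_s: 11.05
eef_pos: [0.5684, -0.0194, 0.2282]
eef_rot: [0.0, 0.579, 0.815, 0.0]
wrist_force: [0.6, 0.7, -0.8]
opening: -0.003
grasp_force: 0.0
```

Run:
```python
from h import *
o,im,d,K,T=look('w5'); print(o['wrist_force'])
cv2.imwrite("pics/w5c.png",cv2.resize(im[0:400,100:600,::-1],(750,600),interpolation=cv2.INTER_CUBIC))
```

```text
orange [195.2 213.6] 1955 [array([5.112e+02, 3.000e-01]), array([514.1,   5. ]), array([517.7,  11. ])]
orange [426. 221.] 2656 [array([599.4,  27.8]), array([594.5,  30. ]), array([588.3,  33. ])]
red0 [321.6  18.2] 1927 [array([535.6,  82.7]), array([536.3,  80.2]), array([537.2,  77. ])]
red0 [319.4 113.5] 1115 [array([545.4,  52.6]), array([545.2,  52.7]), array([545. ,  52.9])]
red0 [593.6 377.8] 2646 [array([701.5, -15. ]), array([687.7,  -8.9]), array([670. ,  -1.2])]
11.05 [ 0.5684 -0.0194  0.2282]
[ 0.60185367  0.65674635 -0.77325573]
```

View pics/w5c.png

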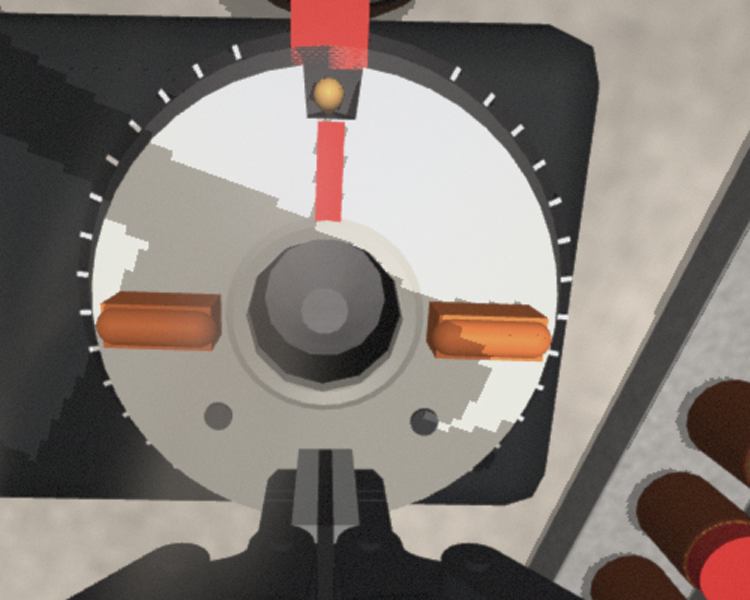

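The pin at crop (328, 93) sits inside the notch, which spans about 306 to 360 there, with clearance on both sides. The fingertip is over the free face opposite. I'll press gently now.

Emit:
apply_moves([
  {"jaw": 0, "offset": [0, 0, 2], "rot": [0, 0, 0]},
  {"jaw": 0, "offset": [0, 0, 1], "rot": [0, 0, 0]},
  {"jaw": 0, "offset": [0, 0, 1], "rot": [0, 0, 0]},
  {"jaw": 0, "offset": [0, 0, 1], "rot": [0, 0, 0]},
  {"jaw": 0, "offset": [0, 0, 1], "rot": [0, 0, 0]},
])

```text
time_s: 11.72
eef_pos: [0.5687, -0.0194, 0.2228]
eef_rot: [0.0, 0.579, 0.816, 0.0]
wrist_force: [-1.4, 0.9, 5.1]
opening: -0.003
grasp_force: 2.4
```

Emit:
apply_moves([
  {"jaw": 0, "offset": [0, 0, 1], "rot": [0, 0, 0]},
  {"jaw": 0, "offset": [0, 0, 1], "rot": [0, 0, 0]},
  {"jaw": 0, "offset": [0, 0, 1], "rot": [0, 0, 0]},
  {"jaw": 0, "offset": [0, 0, 1], "rot": [0, 0, 0]},
  {"jaw": 0, "offset": [0, 0, 0], "rot": [0, 0, 0]},
])

```text
time_s: 12.35
eef_pos: [0.5686, -0.0195, 0.2182]
eef_rot: [0.0, 0.579, 0.815, 0.0]
wrist_force: [-0.9, 1.6, 3.0]
opening: -0.0
grasp_force: 1.8
```

Emit:
apply_moves([
  {"jaw": 0, "offset": [0, 0, 1], "rot": [0, 0, 0]},
  {"jaw": 0, "offset": [0, 0, 0.7], "rot": [0, 0, 0]},
  {"jaw": 0, "offset": [0, 0, 0.5], "rot": [0, 0, 0]},
  {"jaw": 0, "offset": [0, 0, 0], "rot": [0, 0, 0]},
  {"jaw": 0, "offset": [0, 0, 0], "rot": [0, 0, 0]},
])

```text
time_s: 12.98
eef_pos: [0.5686, -0.0195, 0.2161]
eef_rot: [0.0, 0.579, 0.815, 0.0]
wrist_force: [-0.4, 2.2, 4.8]
opening: -0.003
grasp_force: 2.0
```

Emit:
apply_moves([
  {"jaw": 0, "offset": [0, 0, 0.4], "rot": [0, 0, 0]},
  {"jaw": 0, "offset": [0, 0, 0.3], "rot": [0, 0, 0]},
  {"jaw": 0, "offset": [0, 0, 0], "rot": [0, 0, 0]},
  {"jaw": 0, "offset": [0, 0, 0], "rot": [0, 0, 0]},
  {"jaw": 0, "offset": [0, 0, 0], "rot": [0, 0, 0]},
])

```text
time_s: 13.6
eef_pos: [0.5686, -0.0195, 0.2159]
eef_rot: [0.0, 0.579, 0.815, 0.0]
wrist_force: [-1.2, 2.1, 7.0]
opening: -0.003
grasp_force: 3.3
```

Emit:
apply_moves([
  {"jaw": 0, "offset": [0, 0, 0.5], "rot": [0, 0, 0]},
  {"jaw": 0, "offset": [0, 0, 0.5], "rot": [0, 0, 0]},
  {"jaw": 0, "offset": [0, 0, 0], "rot": [0, 0, 0]},
  {"jaw": 0, "offset": [0, 0, 0], "rot": [0, 0, 0]},
  {"jaw": 0, "offset": [0, 0, 0], "rot": [0, 0, 0]},
])

```text
time_s: 14.22
eef_pos: [0.5688, -0.0195, 0.2157]
eef_rot: [0.0, 0.579, 0.816, 0.0]
wrist_force: [-3.7, 3.7, 10.0]
opening: -0.0
grasp_force: 5.4
```

The downward motion has stopped at 0.2157 m under 10 N, above the seal's 8 N, so the carrier is home. I'll retreat and check.

Emit:
apply_moves([
  {"jaw": 0, "offset": [0, 0, -2], "rot": [0, 0, 0]},
  {"jaw": 0, "offset": [0, 0, -5], "rot": [0, 0, 0]},
  {"jaw": 0, "offset": [0, 0, -15], "rot": [0, 0, 0]},
  {"jaw": 0, "offset": [0, 0, -20], "rot": [0, 0, 0]},
  {"jaw": 0, "offset": [0, 0, -20], "rot": [0, 0, 0]},
])

```text
time_s: 14.85
eef_pos: [0.5686, -0.0197, 0.2777]
eef_rot: [0.0, 0.579, 0.815, -0.0]
wrist_force: [-0.4, -1.2, 0.5]
opening: -0.004
grasp_force: 0.0
```

Run:
```python
from h import *
o,im,d,K,T=look('w6'); print(o['wrist_force'])
cv2.imwrite("pics/w6c.png",cv2.resize(im[0:375,100:600,::-1],(800,600),interpolation=cv2.INTER_CUBIC))
# height of the disc face and collar/pin from depth
v,u=np.mgrid[0:480,0:640]; P=np.stack([(u-K[0,2])/K[0,0]*d,(v-K[1,2])/K[1,1]*d,d],-1)@T[:3,:3].T+T[:3,3]
r=np.hypot(P[...,0]-.556,P[...,1]-.02); a=np.degrees(np.arctan2(P[...,1]-.02,P[...,0]-.556))%360
for lo,hi in ((40,60),(70,95),(120,150),(150,180),(220,260)):
    m=(d>0)&(r>.028)&(r<.050)&(a>lo)&(a<hi); print(lo,hi,m.sum(),np.median(P[m][:,2]).round(4))
```

```text
orange [223.4 183.8] 626 [array([511.2,   3.4]), array([513.4,   6.8]), array([516.2,  11.1])]
orange [394.9 189.1] 1250 [array([594.9,  29.6]), array([591.5,  31.3]), array([587.1,  33.3])]
red0 [317.4  37.2] 1150 [array([534.2,  83.2]), array([534.8,  81.3]), array([535.6,  78.8])]
red0 [318.  111.3] 553 [array([545.2,  52.6]), array([545.1,  52.7]), array([545. ,  52.8])]
red0 [558.5 344. ] 2076 [array([719.2, -23.1]), array([707.5, -17.9]), array([692.5, -11.3])]
14.85 [ 0.5686 -0.0197  0.2777]
[-0.4034239  -1.22971797  0.47597209]
40 60 1320 0.2158
70 95 1771 0.2157
120 150 2133 0.2157
150 180 1990 0.2157
220 260 10099 0.3362
```

View pics/w6c.png

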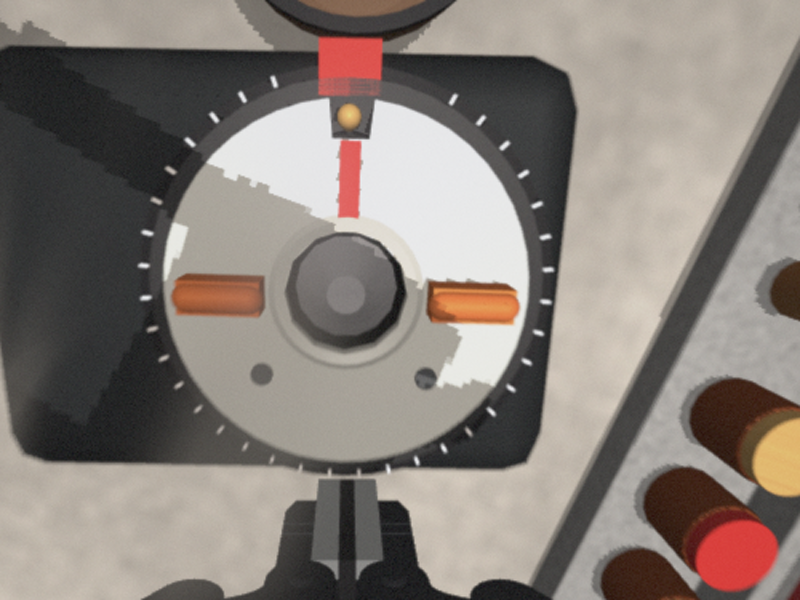

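The pin stands in the notch at crop (349, 116). The carrier face measures 0.2157 m all round, which matches the 216 mm seated height, and the tool is clear.

```bash
python3 -c "
from bench import ctrl
print(ctrl.hand_in())"
```

```text
the job is handed in; nothing more can be done
None
```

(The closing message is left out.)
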